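Set the photometer's filter turret and take a reading

ROBOT

A 6-joint arm with a two-finger parallel gripper is mounted at the origin on the work surface. World frame = base frame: x ahead of the robot, y to its left, z up, the work surface at z = 0. Lengths are in mm, angles in degrees, forces in N, time in s.
With the tool pointing down it reaches from about 350 to 850 mm from the base axis. Payload 8.1 kg.
Tool frame: the origin (TCP) lies midway between the tips of the shut fingers; the grasp point (between the pads) lies 19 mm behind it; z points along the fingers, y is the line along which they close (so a half turn about z gives the same grasp; the last joint's range is limited). The gripper opens to 85 mm and grips with 20 to 120 N. Pads are 22 mm wide; open, the fingers measure 114 mm over their backs; the gripper's body (76 mm by 85 mm) begins 54 mm behind the grasp point. The pads swing forward as they close: fully open they stand 13 mm farther back than shut.
Start: joints at [-79.893, 7.471, 85.268, -0, 87.261, -4.893], TCP at [155.312, -579.555, 231.292] pointing down, gripper open.
Joint ranges: [-169.43, 169.43], [-51.17, 129.36], [1.28, 143.12], [-76.62, 256.62], [0, 156.53], [-152.29, 152.29]. Speed limits (degrees/s): [136.94, 136.94, 159.86, 180, 180, 180].

INTERFACE

Orientations are given as a 3x3 rotation matrix whose columns are the frame's x, y, z axes.
In Python, from workcell import arm gives the robot as it stands.
- The arm moves only by the tool apply_moves, never from a script. Its argument "rows" is a list of rows, each a list of 3 entries, a list of its own where there are three numbers: the turn, a rotation vector about the world's x, y, z in rad, then the shift along the world's x, y, z in mm, then the closure, from 0 (fully open) to 1 (shut). In form: [[[rx, ry, rz], [tx, ty, tz], jaw], ...]. A call has 1 to 20 rows; each row is the pose to reach, as a shift and turn from the pose commanded when the call began; what a row does not reach only later rows make up. A row lasts 1/10 s, in which the tool goes at most 50 mm and 8.59 degrees, less where a joint would pass 70% of its speed; a pose out of reach is approached as far as the arm can. A call with a gripper value outside its range is refused whole. The fingers move at their own pace and stop on an object; "force" is the grip in N (left out, the last holds). Time passes only in rows, so rows that repeat a pose let the fingers close. It gives the time, the measured TCP pose, the force, the opening and the grip force at its end, in the units of the state.
- arm.get_state(): the state, without advancing time (a new reading comes with each control period).
- arm.read_camera(name): name is "scene" or "top" or "wrist"; returns a dict with "pixels" (420x560x3 uint8, red, green, blue), "camera_matrix" (3x3 intrinsics, pixels), "world_from_camera" (4x4, takes a point from camera to world coordinates). Camera axes: x right, y down, z forward; pixel columns grow to the right and rows downward; lengths in mm; the calibration is good to about 2 mm. A picture is of the moment at which its call begins. There is no depth.
- arm.job_done(): hands the job in; it is judged then, once.
The state is a dict: "clock": time; "qpos": joint angles; "joint_vel": joint speeds; "tau": joint torques, N m; "ee_pos": TCP position; "ee_rot": TCP orientation; "wrist_force": force on the tool from outside, world axes, zero at the start; "moment": the same for the moment, N m; "finger_gap": opening from 0.0 (shut) to 1.0 (fully open); "gripper_force": force on a finger pad.
Only numpy, scipy, OpenCV 4.12 (cv2) and the standard library are available. Lean on these libraries where they do the work, as an engineer would, in place of code of your own. Each camera call takes 0.05 s, during which the arm holds its last target. There are 200 camera calls.

TASK

On the filter photometer, push the turret's protruding tab round with a fingertip until it points at the middle of the label with the cross, then press the large read button down and let it come up again. Do not press read until the tab is set, leave the small power button alone, and do not grip anything: the tab is only to be pushed from one side at a time, never pinched, and leave the loose things on and around it standing where they are.

Things in the scene. Friction and masses are not known exactly. Their poses are not given: they have to be found in the camera images.
- photometer: white bench-top photometer, fixed: housing 220 mm deep (x) by 350 mm wide (y), flat top 80 mm above the bench. Origin on the bench under the turret's axis; x to its back (away from the robot), y to its left; spans x -135..85, y -220..130 mm; yaw within 0.3 rad. All parts below are mounted on it. Five stations 106 mm from the turret axis: a thin park line in front, labels 45 and 90 degrees to both sides
- turret (a joint): filter turret: grey disc 88 mm across, face 102 mm above the bench, hub cap to 110 mm, turning on a vertical axis. At value q (rad) its tab points along (-cos q, -sin q) in the photometer's frame: 0 = to its front, positive = counter-clockwise from above. Starts within 0.3 of 0; stops at -2 and 2. Friction 0.16 N m (about 2.5 N at the tab), no spring or clicks: stays where it is left
- tab_end (a point): upper outer end of the turret's one tab, 84 mm from the axis, 113 mm above the bench. The tab is a straight upright grey fin, 8 mm thick, sticking out radially 44 to 84 mm from the axis, its lower edge 85 mm and its top 113 mm above the bench. Beside and beyond it the photometer's top is bare, at 80 mm
- tab_aim (a point): the spot the tab points at: on the tab's centre line, 106 mm from the turret's axis (22 mm beyond the tab's end), 80 mm above the bench; it turns with the tab
- label_cross: flat round white label 42 mm across, 2 mm thick, with a dark cross (plus sign, arms 33 mm over all) lying at one of the four side stations on the photometer's top, 106 mm from the turret's axis. Origin at its centre, on the top, 80 mm above the bench. Which station it is at changes from start to start. This is the wanted one
- label_ring: same label with a dark ring 31 mm across, at another of the four stations; origin at its centre
- label_bar: same label with one dark bar 33 x 10 mm, at another of the four stations; origin at its centre
- label_square: same label with a solid dark square of 26 mm, at another of the four stations; origin at its centre
- read_button (a joint): the larger push button: 0 = up, 0.006 m = fully down, a spring pushes it back (1.5 N to start it, 5 N fully down); it presses straight down
- read_button_top (a point): centre of the top face of the larger, black read button: 34 mm across, face 98 mm above the bench when up, in a grey collar 50 mm across and 92 mm high; 55 mm towards the front and 178 mm to the right (-y) of the turret's axis in the photometer's frame
- power_button (a joint): the smaller push button: 0 = up, 0.004 m = fully down; leave it alone
- power_button_top (a point): centre of the top face of the small power button, 16 mm across, 96 mm above the bench, 80 mm behind the read button. Not to be pressed
- vial: small capped glass vial, 22 mm across, 42 mm tall, standing loose on the photometer's top behind and to the right of the turret; loose, origin under its centre; leave it standing where it is
- cuvette: small square cuvette 14 x 14 x 45 mm, standing loose on the photometer's top behind and to the left of the turret; loose, origin under its centre; leave it standing where it is
- reagent: reagent bottle 60 mm across, 110 mm tall, on the bench close to the photometer's left (+y) side; loose, origin under its centre; leave it standing where it is
- tip_box: pipette-tip box 87 x 122 x 65 mm, to the right of the photometer; loose, origin under its centre; leave it standing where it is
- beaker: glass beaker 72 mm across, 90 mm tall, to the right of the photometer; loose, origin under its centre; leave it standing where it is
- jar: jar 56 mm across, 60 mm tall, near the robot on its right; loose, origin under its centre; leave it standing where it is
- wash_bottle: white bottle 70 mm across, 160 mm tall, to the left of the photometer; loose, origin under its centre; leave it standing where it is

How it is judged (in metres and radians):
On the way, in this order (a step that is already met when the one before it is completed fails the run):
1. the turret's tab points at the label with the cross (horizontal distance between tab_aim and label_cross below 0.012 m and velocity of joint turret between -0.05 and 0.05 rad/s), for 0.2 s.
2. the read button is pressed down while the tab points at the cross (value of joint read_button above 0.0045 m and horizontal distance between tab_aim and label_cross below 0.012 m), for 0.05 s.
At the end, for the whole second after the job is handed in: The point that the tab aims at lies within 12 mm of the centre of the cross label (about 6.5 degrees), the turret at rest, the read button up again after having been pressed at least 4.5 mm down, the power button up, every loose thing within 20 mm of where it stood and upright (all of step 1 and value of joint each of read_button, power_button below 0.001 m and not (distance of any of vial, cuvette, reagent, tip_box, beaker, jar, wash_bottle from where it was at the start of the episode above 0.02 m or angle between any of vial, cuvette, reagent, tip_box, beaker, jar, wash_bottle's own z axis and vertical above 0.4 rad)); the robot touches nothing.
It fails at once if the read button was pressed before the tab pointed at the cross (value of joint read_button above 0.003 m and not (horizontal distance between tab_aim and label_cross below 0.015 m)).
It fails at once if the small power button was pressed (value of joint power_button above 0.002 m).
It fails at once if the tab was pinched (pressed on both flanks at once) (contact force between the fingers and turret_c4 above 1 N and contact force between the fingers and turret_c5 above 1 N).
It fails at once if a loose thing was moved, lifted or tipped (distance of any of vial, cuvette, reagent, tip_box, beaker, jar, wash_bottle from where it was at the start of the episode above 0.02 m or angle between any of vial, cuvette, reagent, tip_box, beaker, jar, wash_bottle's own z axis and vertical above 0.4 rad).
It also fails if it takes over 51 s, if anything falls off the work surface, if the arm or the gripper's body presses on something with over 40 N, if the wrist force passes 120 N, or if a joint passes its speed limit or range.

## Working session

There is one attempt and no reset: what is moved stays moved. The work goes in short steps, Python scripts to look and compute and a tool call to move; the robot and the scene stay as the last step left them, time stands still between calls to the robot, and variables do not carry over. Pictures are saved under pics/ and viewed, at most 10 in all, crops included, and the job is handed in when it is done.

Besides the shell and the picture viewer there is one more tool, called after "Call:" by a JSON object that holds its "fn" and its "kwargs", one argument or row to a line. apply_moves: Moves the arm, as the interface text tells. Its arguments: {"type":"object","properties":{"rows":{"type":"array","items":{"type":"array"}},"force":{"type":"number"}},"required":["rows"]}

```bash
mkdir -p pics; cat > h.py <<'E'
import numpy as np, cv2
from workcell import arm
def snap(n,f):
    c=arm.read_camera(n); cv2.imwrite('pics/'+f,cv2.cvtColor(c['pixels'],cv2.COLOR_RGB2BGR)); return c
def ray(c,u,v,z):
    K=np.array(c['camera_matrix']);T=np.array(c['world_from_camera'])
    d=T[:3,:3]@np.linalg.solve(K,[u,v,1]);o=T[:3,3];return (o+d*(z-o[2])/d[2]).round(1)
def proj(c,p):
    K=np.array(c['camera_matrix']);T=np.array(c['world_from_camera'])
    q=K@(T[:3,:3].T@(np.array(p)-T[:3,3]));return (q[:2]/q[2]).round(1)
E
python3 - <<'E'
from h import *
import pickle
c=snap('top','t1.png');print(c['camera_matrix'],c['world_from_camera'])
pickle.dump(c,open('top.pkl','wb'))
s=arm.get_state();print(s['clock'],s['ee_rot'])
E
```

```text
[[448.26634405   0.         287.66542486]
 [  0.         448.26634405 206.26646162]
 [  0.           0.           1.        ]] [[ 1.51297764e-02 -9.98384153e-01  5.47738341e-02  4.22249065e+02]
 [-9.99801787e-01 -1.43967890e-02  1.37520325e-02  8.79391803e+00]
 [-1.29412440e-02 -5.49710424e-02 -9.98404081e-01  1.50336615e+03]
 [ 0.00000000e+00  0.00000000e+00  0.00000000e+00  1.00000000e+00]]
0.05 [[ 9.65923503e-01  2.58827435e-01 -3.82182733e-04]
 [ 2.58827694e-01 -9.65921734e-01  1.85179061e-03]
 [ 1.10135606e-04 -1.88760755e-03 -9.99998212e-01]]
```

View pics/t1.png

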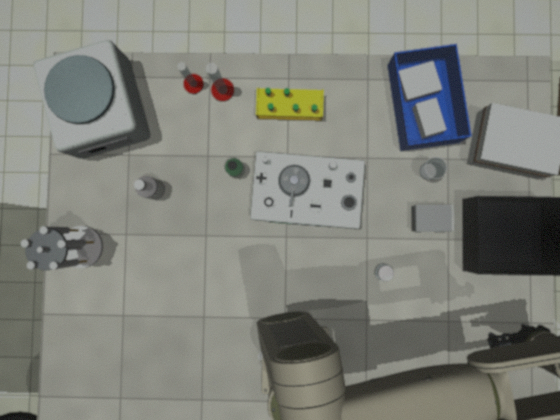

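```bash
python3 - <<'E'
from h import *
i=cv2.imread('pics/t1.png')[140:240,220:380]
cv2.imwrite('pics/t2.png',cv2.resize(i,None,fx=5,fy=5,interpolation=cv2.INTER_CUBIC))
E
```

```text
(no output)
```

View pics/t2.png

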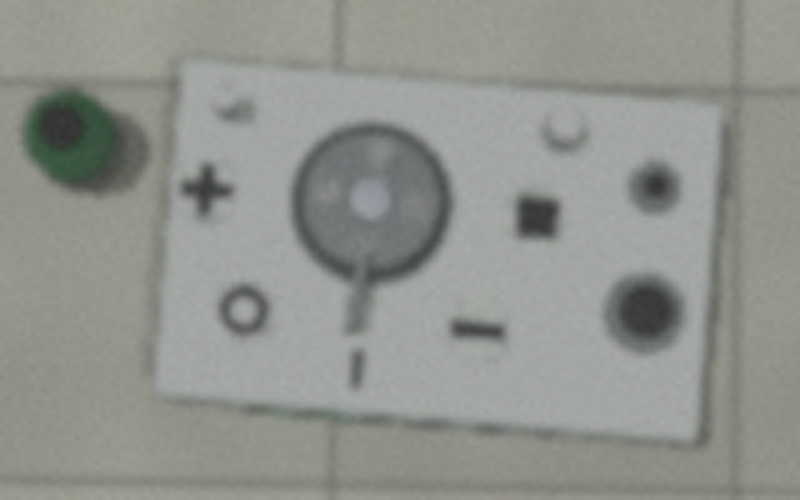

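Crop shows cross at (206,190), ring (245,310), bar (478,328), square (538,217), hub (370,200), read (645,312), power (655,187), tab end (355,333). The cross is at the left 90° station.

```bash
python3 - <<'E'
from h import *
import pickle
from scipy.optimize import least_squares
c=pickle.load(open('top.pkl','rb'))
s=106*np.sqrt(.5)
L=[((0,106,82),(206,190)),((-s,s,82),(245,310)),((-s,-s,82),(478,328)),((0,-106,82),(538,217)),((0,0,110),(370,200)),((-55,-178,98),(645,312)),((25,-178,96),(655,187))]
px=lambda p:np.array([220,140])+(np.array(p)+.5)/5-.5
P=np.array([a for a,b in L]);W=np.array([ray(c,*px(b),a[2]) for a,b in L])
R=lambda t:np.array([[np.cos(t),-np.sin(t)],[np.sin(t),np.cos(t)]])
f=lambda x:(P[:,:2]@R(x[2]).T+x[:2]-W[:,:2]).ravel()
r=least_squares(f,[550,0,0]);x=r.x
print(x,r.fun.round(1))
for n,p in dict(read=(-55,-178),cross=(0,106),power=(25,-178)).items(): print(n,R(x[2])@p+x[:2])
te=ray(c,*px((355,333)),105);print('tab',te,(np.arctan2(*(R(x[2]).T@(te[:2]-x[:2]))[::-1])))
print('reagent',ray(c,*px((63,128)),110), 'cuv',ray(c,*px((235,100)),100),'vial',ray(c,*px((565,125)),122))
np.save('pose.npy',x)
for ang in np.arange(0,-121,-15):
  pass
E
```

```text
[ 5.83345577e+02  1.01077629e+01 -7.19083906e-02] [ 0.4  0.4 -0.2  1.1 -1.7 -0.3 -0.5  0.7  0.9 -0.6  0.2 -0.8  0.9 -0.5]
read [ 515.69904735 -163.48067869]
cross [590.96129891 115.83382771]
power [ 595.49230379 -169.22839355]
tab [499.3  18.9 105. ] 3.1092674506408136
reagent [625.1 203.8 110. ] cuv [645.8  96.8 100. ] vial [ 629.3 -109.4  122. ]
```

```bash
cat >> h.py <<'E'
x=np.load('pose.npy');O=x[:2]
def C(a,r=72,off=15):
    a=np.radians(a);return O+r*np.array([np.cos(a),np.sin(a)])-off*np.array([np.sin(a),-np.cos(a)])
E
python3 - <<'E'
from h import *
s=arm.get_state();p=s['ee_pos'];print(p)
A=C(174,off=45);print('start',A,A-p[:2])
for a in range(174,84,-8):print(a,(C(a)-A).round(1),np.radians(a-174).round(3))
print((C(85.9)-A).round(1))
E
```

```text
[ 155.21685377 -578.9926985   230.22336172]
start [507.0362194  -27.11967301] [351.81936563 551.87302549]
174 [ 3.1 29.8] 0.0
166 [ 2.8 40.1] -0.14
158 [ 3.9 50.3] -0.279
150 [ 6.5 60.2] -0.419
142 [10.3 69.7] -0.559
134 [15.5 78.6] -0.698
126 [21.9 86.7] -0.838
118 [29.3 93.8] -0.977
110 [37.6 99.8] -1.117
102 [ 46.7 104.5] -1.257
94 [ 56.3 108. ] -1.396
86 [ 66.4 110.1] -1.536
[ 66.5 110.1]
```

Call:
{"fn": "apply_moves", "kwargs": {
  "rows": [
    [[0,0,0.1],[25,40,0],1],
    [[0,0,0.2],[50,80,0],1],
    [[0,0,0.3],[75,120,0],1],
    [[0,0,0.4],[100,160,0],1],
    [[0,0,0.5],[125,200,0],1],
    [[0,0,0.6],[150,240,0],1],
    [[0,0,0.7],[175,280,0],1],
    [[0,0,0.8],[200,320,0],1],
    [[0,0,0.9],[225,360,0],1],
    [[0,0,1.0],[250,400,0],1],
    [[0,0,1.1],[275,440,0],1],
    [[0,0,1.2],[300,480,0],1],
    [[0,0,1.204],[325,510,0],1],
    [[0,0,1.204],[350,545,0],1],
    [[0,0,1.204],[350,545,0],1],
    [[0,0,1.204],[350,545,0],1]
  ]
}}

```text
clock: 1.65
ee_pos: [505.1, -33.7, 230.4]
ee_rot: [[0.102, 0.995, -0.002], [0.995, -0.102, 0.0], [-0.0, -0.002, -1.0]]
wrist_force: [0.4, -0.9, 0.7]
finger_gap: -0.002
gripper_force: 0.0
```

Call:
{"fn": "apply_moves", "kwargs": {
  "rows": [
    [[0,0,0],[2,4,-40],1],
    [[0,0,0],[2,6,-80],1],
    [[0,0,0],[2,6,-110],1],
    [[0,0,0],[2,6,-125],1],
    [[0,0,0],[2,6,-135],1],
    [[0,0,0],[2,6,-138],1],
    [[0,0,0],[2,6,-138],1],
    [[0,0,0],[2,6,-138],1]
  ]
}}

```text
clock: 2.45
ee_pos: [508.5, -28.8, 94.9]
ee_rot: [[0.105, 0.994, 0.003], [0.994, -0.105, -0.0], [-0.0, 0.003, -1.0]]
wrist_force: [0.9, 0.3, 0.4]
finger_gap: -0.0
gripper_force: 0.0
```

```bash
python3 - <<'E'
from h import *
snap('scene','s1.png');c=snap('wrist','w1.png')
a=cv2.imread('pics/s1.png');b=cv2.imread('pics/w1.png')
cv2.imwrite('pics/sw.png',cv2.resize(np.hstack([a,b]),(800,300),interpolation=cv2.INTER_AREA))
s=arm.get_state();print(s['clock'],s['ee_pos'],s['wrist_force'])
E
```

```text
2.55 [508.34790092 -28.73892404  94.7231978 ] [-0.13289455 -0.55993068  1.15211361]
```

View pics/sw.png

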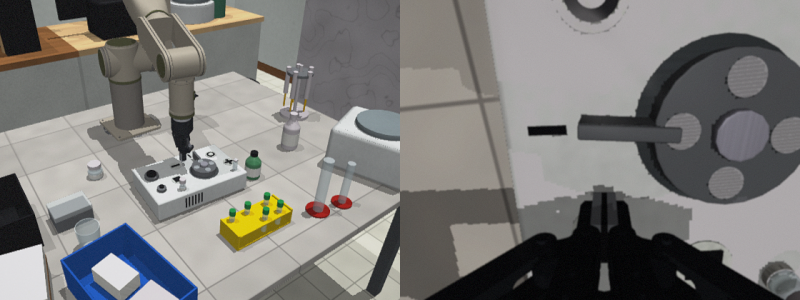

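The scene and wrist views show the shut fingers clear of everything, standing to the right of the tab (tab end ≈(580,127) in the composite). Now I push along the arc.

Call:
{"fn": "apply_moves", "kwargs": {
  "rows": [
    [[0,0,0],[1,12,-2],1],
    [[0,0,0],[2,22,-2],1],
    [[0,0,0],[2,29,-2],1],
    [[0,0,-0.07],[2,35,-2],1],
    [[0,0,-0.14],[2,40,-2],1],
    [[0,0,-0.21],[2,45,-2],1],
    [[0,0,-0.28],[3,50,-2],1],
    [[0,0,-0.35],[4,55,-2],1],
    [[0,0,-0.42],[5.5,60,-2],1],
    [[0,0,-0.49],[7,65,-2],1],
    [[0,0,-0.56],[9.5,70,-2],1],
    [[0,0,-0.63],[12,74,-2],1],
    [[0,0,-0.7],[14.5,79,-2],1],
    [[0,0,-0.77],[17.5,83,-2],1],
    [[0,0,-0.84],[21,87,-2],1],
    [[0,0,-0.91],[25,90.5,-2],1],
    [[0,0,-0.98],[28.5,94,-2],1],
    [[0,0,-1.05],[32.5,97,-2],1],
    [[0,0,-1.12],[37,100,-2],1],
    [[0,0,-1.12],[37,100,-2],1]
  ]
}}

```text
clock: 4.55
ee_pos: [544.1, 72.5, 91.0]
ee_rot: [[0.941, 0.339, -0.001], [0.339, -0.941, 0.0], [-0.001, -0.0, -1.0]]
wrist_force: [-0.5, -0.1, -0.0]
finger_gap: 0.004
gripper_force: 0.0
```

```bash
python3 - <<'E'
from h import *
s=arm.get_state();p=s['ee_pos'];print(s['clock'],p,C(110)-p[:2])
for a in (106,102,98,94,90,85.9):print(a,(C(a)-p[:2]).round(1),np.radians(a-110).round(3))
snap('wrist','w2.png')
E
```

```text
4.55 [544.0932317   72.52200166  90.98713249] [0.53150539 0.11332781]
106 [5.  2.7] -0.07
102 [9.6 4.9] -0.14
98 [14.4  6.8] -0.209
94 [19.3  8.4] -0.279
90 [24.3  9.6] -0.349
85.9 [29.4 10.5] -0.421
```

View pics/w2.png

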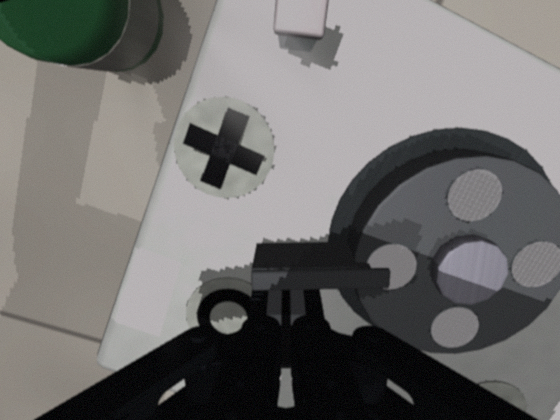

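The wrist picture shows the tab (top face x 252–388, y 268–290) on the fingertips, and the cross centre at (225,148). I go on to just short of it.

Call:
{"fn": "apply_moves", "kwargs": {
  "rows": [
    [[0,0,-0.04],[3,1.6,0],1],
    [[0,0,-0.08],[6,3.2,0],1],
    [[0,0,-0.12],[8.5,4.4,0],1],
    [[0,0,-0.16],[11,5.5,0],1],
    [[0,0,-0.2],[14,6.6,0],1],
    [[0,0,-0.24],[16.5,7.5,0],1],
    [[0,0,-0.28],[19,8.3,0],1],
    [[0,0,-0.32],[22,9,0],1],
    [[0,0,-0.35],[24,9.5,0],1],
    [[0,0,-0.35],[24,9.5,0],1],
    [[0,0,-0.35],[24,9.5,0],1]
  ]
}}

```text
clock: 5.7
ee_pos: [568.0, 81.2, 91.2]
ee_rot: [[1.0, -0.002, -0.0], [-0.002, -1.0, 0.0], [-0.0, -0.0, -1.0]]
wrist_force: [-2.1, 1.0, 0.7]
finger_gap: -0.001
gripper_force: 0.8
```

```bash
python3 - <<'E'
from h import *
import pickle
c=snap('wrist','w3.png');pickle.dump(c,open('w3.pkl','wb'))
s=arm.get_state();p=s['ee_pos'];print(s['clock'],p,C(85.9)-p[:2])
E
```

```text
5.75 [567.9781247   81.1013783   91.14290493] [5.55365627 1.89458266]
```

View pics/w3.png

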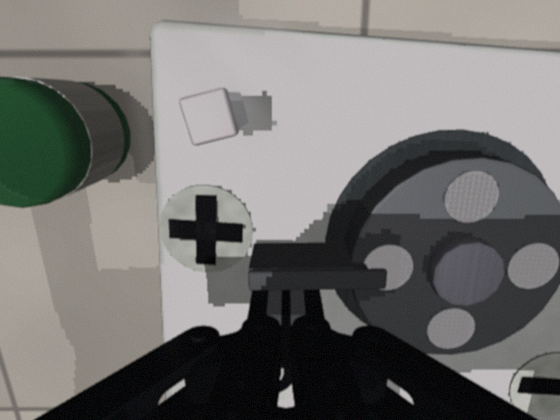

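Cross centre (206,229), hub top (468,272), tab top centre line about (250,279)–(386,279).

```bash
python3 - <<'E'
from h import *
import pickle
c=pickle.load(open('w3.pkl','rb'))
X=ray(c,206,229,82);H=ray(c,468,272,110);a=ray(c,250,279,113);b=ray(c,386,279,113)
print(X,H,a,b)
A=lambda v:np.degrees(np.arctan2(v[1],v[0]))
print('tab',A(a-b),A(a-H),'cross',A(X-H),np.linalg.norm((X-H)[:2]), 'side',C(85.9))
E
```

```text
[593.3 116.4  82. ] [586.3  12.1 110. ] [585.1  94.2 113. ] [585.   43.7 113. ]
tab 89.88654315916006 90.83739390800397 cross 86.16040366204653 104.5346354085573 side [573.53178096  82.99596096]
```

Call:
{"fn": "apply_moves", "kwargs": {
  "rows": [
    [[0,0,-0.02],[1.5,0.3,0],1],
    [[0,0,-0.04],[3,0.6,0],1],
    [[0,0,-0.06],[4.5,0.9,0],1],
    [[0,0,-0.073],[5.5,1.1,0],1],
    [[0,0,-0.073],[5.5,1.1,0],1],
    [[0,0,-0.073],[5.5,1.1,0],1],
    [[0,0,-0.073],[-4,1,0],1],
    [[0,0,-0.073],[-20,1,0],1],
    [[0,0,-0.073],[-35,1,20],1],
    [[0,0,-0.073],[-40,1,60],1],
    [[0,0,-0.073],[-40,1,100],1],
    [[0,0,-0.073],[-40,1,100],1]
  ]
}}

```text
clock: 6.95
ee_pos: [531.8, 82.0, 198.8]
ee_rot: [[0.997, -0.077, 0.012], [-0.077, -0.997, 0.0], [0.012, -0.001, -1.0]]
wrist_force: [1.3, 0.9, 0.5]
finger_gap: -0.001
gripper_force: 0.0
```

```bash
python3 - <<'E'
from h import *
import pickle
c=snap('wrist','w4.png');pickle.dump(c,open('w4.pkl','wb'))
s=arm.get_state();print(s['clock'],s['ee_pos'])
E
```

```text
7.0 [530.60912774  81.86767006 195.74381001]
```

View pics/w4.png

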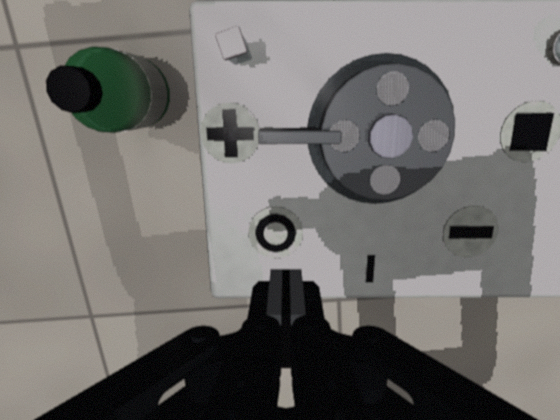

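The tab (260–345, y≈133) now points at the cross (230,134) and the hub is at (391,136). Next I check the angles and work out the way to the read button.

```bash
python3 - <<'E'
from h import *
import pickle
c=pickle.load(open('w4.pkl','rb'))
X=ray(c,230,133,82);H=ray(c,391,136,110);a=ray(c,260,133,113);b=ray(c,340,133.5,113);S=ray(c,529,131.5,82)
A=lambda v:np.degrees(np.arctan2(v[1],v[0]))
print('tab',A(a-b),A(a-H),'cross',A(X-H),A(X-S),X,H)
print(np.array([515.7,-163.5,98])-arm.get_state()['ee_pos'])
E
```

```text
tab 85.24597653639746 84.1154464439478 cross 85.91050165512942 85.86762865870139 [592.4 116.5  82. ] [584.9  11.6 110. ]
[ -14.90912774 -245.36767006  -97.74381001]
```

Call:
{"fn": "apply_moves", "kwargs": {
  "rows": [
    [[0,0,0],[-3,-40,0],1],
    [[0,0,0],[-6,-85,0],1],
    [[0,0,0],[-8,-130,0],1],
    [[0,0,0],[-10,-175,0],1],
    [[0,0,0],[-12,-215,-20],1],
    [[0,0,0],[-12,-245,-50],1],
    [[0,0,0],[-12,-245,-70],1],
    [[0,0,0],[-12,-245,-75],1],
    [[0,0,0],[-12,-245,-75],1],
    [[0,0,0],[-12,-245,-75],1],
    [[0,0,0],[-12,-245,-75],1]
  ]
}}

```text
clock: 8.1
ee_pos: [517.3, -162.8, 117.9]
ee_rot: [[0.997, -0.076, 0.002], [-0.076, -0.997, -0.001], [0.002, 0.001, -1.0]]
wrist_force: [-0.4, -0.3, 0.6]
finger_gap: -0.004
gripper_force: 0.0
```

```bash
python3 - <<'E'
from h import *
c=snap('wrist','w5.png');print(np.array([515.7,-163.5,98])-arm.get_state()['ee_pos'])
E
```

```text
[ -1.66482445  -0.70166449 -19.83052296]
```

View pics/w5.png

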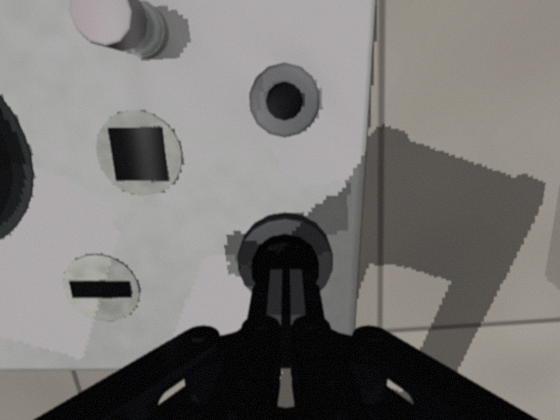

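The fingers are centred over the read button (≈(285,255)), and the power button (285,100) is well clear. I press down.

Call:
{"fn": "apply_moves", "kwargs": {
  "rows": [
    [[0,0,0],[-1,0,-10],1],
    [[0,0,0],[-1,0,-18],1],
    [[0,0,0],[-1,0,-21],1],
    [[0,0,0],[-1,0,-24],1],
    [[0,0,0],[-1,0,-25.5],1],
    [[0,0,0],[-1,0,-25.5],1],
    [[0,0,0],[-1,0,-25.5],1],
    [[0,0,0],[-1,0,-25.5],1]
  ]
}}

```text
clock: 8.95
ee_pos: [515.9, -163.1, 95.4]
ee_rot: [[0.997, -0.077, 0.001], [-0.077, -0.997, -0.0], [0.001, 0.0, -1.0]]
wrist_force: [-19.0, 8.1, 42.0]
finger_gap: -0.001
gripper_force: 20.8
```

```bash
python3 - <<'E'
from h import *
c=snap('scene','s6.png');s=arm.get_state();print(s['ee_pos'],s['wrist_force'],s['moment'])
u=proj(c,[515.7,-163.5,100]).astype(int);print(u)
a=cv2.imread('pics/s6.png')[u[1]-50:u[1]+40,u[0]-60:u[0]+60]
snap('wrist','w6.png');b=cv2.imread('pics/w6.png')
cv2.imwrite('pics/sw6.png',np.hstack([cv2.resize(a,(400,300),interpolation=cv2.INTER_CUBIC),cv2.resize(b,(400,300))]))
E
```

```text
[ 515.90595901 -163.12610059   95.37162128] [-19.76333136   7.63458067  41.72855211] [ 1.4475629   3.35535782 -0.04246617]
[211 241]
```

View pics/sw6.png

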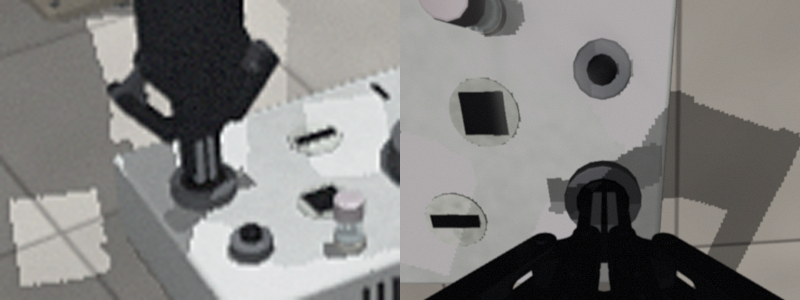

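The fingertips sit on the read button inside its collar. The force is higher than the spring's 5 N, so I back off in steps to see the force against height.

Call:
{"fn": "apply_moves", "kwargs": {
  "rows": [
    [[0,0,0],[0,0,2],1],
    [[0,0,0],[0,0,2],1],
    [[0,0,0],[0,0,2],1]
  ]
}}

```text
clock: 9.35
ee_pos: [515.8, -163.0, 95.7]
ee_rot: [[0.997, -0.077, 0.001], [-0.077, -0.997, -0.0], [0.001, 0.0, -1.0]]
wrist_force: [-11.4, 5.3, 27.1]
finger_gap: 0.002
gripper_force: 13.6
```

Call:
{"fn": "apply_moves", "kwargs": {
  "rows": [
    [[0,0,0],[0,0,1.5],1],
    [[0,0,0],[0,0,1.5],1],
    [[0,0,0],[0,0,1.5],1]
  ]
}}

```text
clock: 9.65
ee_pos: [515.7, -163.0, 95.8]
ee_rot: [[0.997, -0.077, 0.001], [-0.077, -0.997, -0.0], [0.001, 0.0, -1.0]]
wrist_force: [-6.4, 3.3, 15.9]
finger_gap: -0.0
gripper_force: 8.3
```

Call:
{"fn": "apply_moves", "kwargs": {
  "rows": [
    [[0,0,0],[0,0,1.5],1],
    [[0,0,0],[0,0,1.5],1],
    [[0,0,0],[0,0,1.5],1]
  ]
}}

```text
clock: 9.95
ee_pos: [515.6, -163.0, 96.0]
ee_rot: [[0.997, -0.077, 0.001], [-0.077, -0.997, 0.0], [0.001, -0.0, -1.0]]
wrist_force: [-0.3, 1.6, 6.1]
finger_gap: -0.001
gripper_force: 3.3
```

Call:
{"fn": "apply_moves", "kwargs": {
  "rows": [
    [[0,0,0],[0,0,2],1],
    [[0,0,0],[0,0,2],1],
    [[0,0,0],[0,0,2],1]
  ]
}}

```text
clock: 10.25
ee_pos: [515.5, -162.9, 97.8]
ee_rot: [[0.997, -0.077, 0.0], [-0.077, -0.997, 0.0], [0.0, -0.0, -1.0]]
wrist_force: [1.6, 1.1, 3.6]
finger_gap: -0.001
gripper_force: 1.9
```

Call:
{"fn": "apply_moves", "kwargs": {
  "rows": [
    [[0,0,0],[0,0,2],1],
    [[0,0,0],[0,0,2],1],
    [[0,0,0],[0,0,2],1]
  ]
}}

```text
clock: 10.55
ee_pos: [515.3, -163.0, 99.7]
ee_rot: [[0.997, -0.077, -0.0], [-0.077, -0.997, 0.0], [-0.0, -0.0, -1.0]]
wrist_force: [1.6, 0.9, 3.0]
finger_gap: -0.001
gripper_force: 1.3
```

There is a hard stop at about 96 mm, with the light spring force above it, so the button went fully down. I retreat and check.

Call:
{"fn": "apply_moves", "kwargs": {
  "rows": [
    [[0,0,0],[0,0,10],1],
    [[0,0,0],[0,0,40],1],
    [[0,0,0],[-20,0,80],1],
    [[0,0,0],[-60,0,110],1],
    [[0,0,0],[-100,0,120],1],
    [[0,0,0],[-100,0,120],1],
    [[0,0,0],[-100,0,120],1],
    [[0,0,0],[-100,0,120],1]
  ]
}}

```text
clock: 11.35
ee_pos: [415.4, -163.1, 219.5]
ee_rot: [[0.997, -0.077, -0.001], [-0.077, -0.997, 0.0], [-0.001, -0.0, -1.0]]
wrist_force: [0.1, -0.5, -0.1]
finger_gap: -0.001
gripper_force: 0.0
```

```bash
python3 - <<'E'
from h import *
snap('top','t7.png');i=cv2.imread('pics/t7.png')[140:240,220:380]
cv2.imwrite('pics/t8.png',cv2.resize(i,None,fx=5,fy=5,interpolation=cv2.INTER_CUBIC))
s=arm.get_state();print(s['wrist_force'],s['joint_vel'])
E
```

```text
[-0.30838948 -0.45902345 -0.15860771] [ 0.20625284  0.85850876 -0.22533169 -0.02239583  0.02218552 -0.04743052]
```

View pics/t8.png

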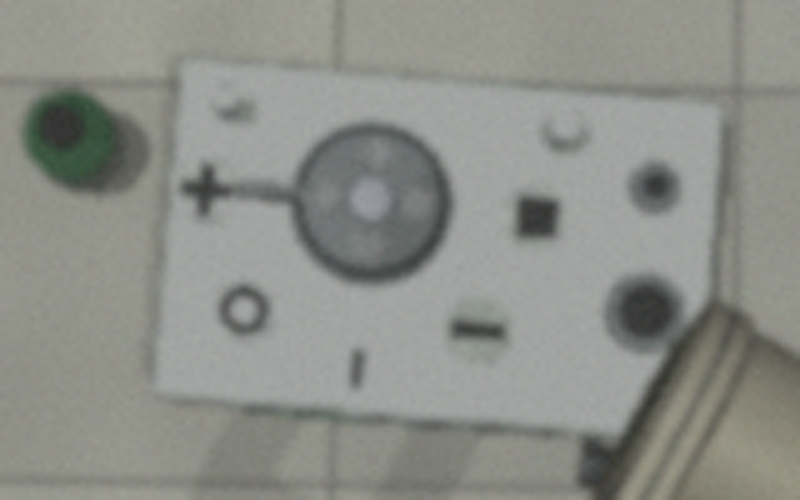

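The tab points at the cross (206,190), the loose things have not moved, and the arm is clear.

```bash
python3 -c "
from workcell import arm
print(arm.job_done())"
```

```text
the job is handed in; nothing more can be done
None
```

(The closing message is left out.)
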